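# Press a stud home with the bench locking pliers and free the bar

### The job

Take the aluminium bar from the wooden rest and lay it across the lower jaw of the bench-mounted locking pliers, with its brass stud under the upper jaw's pad. Close the handle until it locks over centre, so that the stud is pressed fully home, without leaning hard on it once it has locked, and take your hand off; then lift the tail of the release lever, not the handle, so that the jaws spring open, and leave the bar lying loose on the lower jaw with nothing else on the bench disturbed.

Things in the scene. Friction and masses are not known exactly. Their poses are not given: they have to be found in the camera images.
- stand: Fixed stand of the pliers: grey plate 230 x 100 x 12 mm on the bench. Origin: on the bench under the lower jaw's middle; x along the pliers to their nose, y across, z up. The pliers hang in it on a pivot across y at (0, 0, 35) mm, clamped at an unknown nod a, up to 0.1 rad either way (firm under load), which shifts a point by +a(z-35) in x, -a x in z. Offsets below: in these axes, mm, level.
- anvil (a point): Nominal middle of the lower jaw's flat dark steel top (true to 3.5 mm; unlike the handle it hardly shifts with the nod): 34 mm along x, 60 across, 70 above the bench. Behind it is the throat stop, an upright face at x -15, 9 mm high, 50 wide: the bar pushed back against it, centred in y, has its stud under the pad.
- pad (a point): Nominal lowest point of the upper jaw's round pad, 20 mm wide, when open: 23 mm above the lower jaw. The upper jaw is 14 mm wide; open, its top is 58 mm above the lower jaw at the nose (x 0 to 10) and 40 mm at x -57, where the moving handle begins. Room beside it is free (y beyond 35).
- handle_top (a point): Fixed mark on the stand: nominal top of the moving handle (channel 21 mm wide) when LOCKED and level, 160 mm behind the origin, 65 before the handle's end. By the nod the true top is up to 16 mm higher or lower: feel for it, or look. Open, the top here is 70 mm higher, slopes up backwards and ends at x -192. Push straight down: 4 N at first, up to 23 N before centre; then it goes slack and meets a hard stop, where 25 N is too much.
- tail (a point): Fixed mark on the stand: nominal middle of the release lever's tail when LOCKED and level, 249.5 mm behind the origin. The tail is dark steel and ends there in a rolled curl, 9 mm thick, 18 wide (y), behind the handle's end (x -225), 40 mm below the handle mark; before it the lever is 12 wide. The true tail is shifted by the nod, up to 25 mm in z. Fixed handle and its screw end at x -208.
- bar_mid (a point): Aluminium flat bar 190 x 30 x 8 mm, 0.14 kg; this point is its centre, half-way up. x along its length, y across, z up (stud upward). The brass stud stands in its middle: round head 14 mm wide, 4 mm thick, its underside 2.8 to 4 mm above the bar until pressed home (about 28 N on the stud). The bar starts flat across a wooden rest, both ends overhanging.
- rest: Fixed wooden block under the bar at the start, 70 (x, along the bar) x 50 x 40 mm high; origin at the centre of its underside.
- stud (a joint): How far the stud has been pressed in, m: 0 stands 4 mm proud, 0.004 fully home (head against the bar).
- handle (a joint): Closing angle of the moving handle, rad: 0 fully open (held there by its spring), over centre at about 0.84, locked on its stop at about 0.91. Let go before the centre, or closed on nothing, it springs open again.
- lever (a joint): Lift of the release lever, pivoted in the moving handle 72 mm before the handle's end, rad: 0 at rest (sprung). Lifting the tail turns it: 0.1 rad (10 mm) of free play, then 2 to 4 N; a lift of 20 to 45 mm frees the lock and the handle springs up by itself, tail and all, about 115 mm, with up to 12 N. Pinch the tail lightly, so that it can turn.
- fan: Bystander: loose 80 mm square black case fan lying flat, 32 mm high; to be left alone. Origin at its underside.
- meter: Bystander: black handheld meter lying on its back, 165 x 80 x 44 mm; to be left alone. Origin at its underside.
- spray: Bystander: standing aerosol can, 53 mm wide, 180 mm high; to be left alone. Origin at its underside.
- cup: Bystander: open red plastic cup, 68 mm wide, 60 mm high; to be left alone. Origin at its underside.
- flux: Bystander: small closed jar, 44 mm wide, 42 mm high; to be left alone. Origin at its underside.
- driver: Bystander: screwdriver lying on the bench, 190 mm long; to be left alone. Origin at its underside.
- board: Bystander: small circuit board with heat sink, 110 x 75 mm, 45 mm high; to be left alone. Origin at its underside.
- magnifier: Bystander: hand magnifier lying flat, lens 80 mm, handle 100 mm, 14 mm high; to be left alone. Origin at its underside.
Things that resemble listed ones, but are neither listed nor needed, are in the scene too. What is meant by the part that bears bar_mid is not blue, and is the smaller of those in its own colour.

How it is judged:
By the outcome, as a careful person would: the job done as asked, in the order asked, and still so for the second after the job is handed in, with the robot touching nothing.
It also fails if it takes over 72 s, if anything falls off the work surface, if the arm or the gripper's body presses on something with over 40 N, if the wrist force passes 120 N, or if a joint passes its speed limit or range.

### The arm

A 7-joint arm with a two-finger parallel gripper is mounted at the origin on the work surface. World frame = base frame: x ahead of the robot, y to its left, z up, the work surface at z = 0. Lengths are in m, angles in rad, forces in N, time in s.
With the tool pointing down it reaches from about 0.35 to 0.9 m from the base axis. Payload 8.1 kg.
Tool frame: the origin (TCP) lies midway between the tips of the shut fingers; the grasp point (between the pads) lies 19 mm behind it; z points along the fingers, y is the direction in which the jaws open and shut (so a half turn about z gives the same grasp; the last joint's range is limited). The gripper opens to 85 mm and grips with 20 to 120 N. Pads are 22 mm wide; open, the fingers measure 114 mm over their backs; the gripper's body (76 mm by 85 mm) begins 54 mm behind the grasp point. The pads swing forward as they close: fully open they stand 13 mm farther back than shut.
Start: joints at [-1.293, 0.434, 0.025, 1.573, -0.012, 1.134, -0.075], TCP at [0.232, 0.58, 0.231] pointing down, gripper open.
Joint ranges: [-2.62, 2.62], [-0.44, 2.09], [-1.27, 1.32], [0.08, 2.57], [-1.32, 4.46], [0.12, 2], [-2.74, 2.74]. Speed limits (rad/s): [2.22, 2.22, 3.01, 3.01, 3.14, 3.14, 3.14].

### API

Orientations are given as a rotation vector (axis times angle).
In Python, from rig import arm, snapshot, search_frame, silhouettes, mark_of gives the robot as it stands. The module is installed in compiled form; this text tells all that it offers.
- The arm moves only by the tool servo_tool, never from a script. Its argument "motion" is a list of rows, each a list of 3 entries, a list of its own where there are three numbers: the shift along the world's x, y, z in mm, then the turn, a rotation vector about the world's x, y, z in rad, then the closure, from 0 (fully open) to 1 (shut). In form: [[[dx, dy, dz], [wx, wy, wz], fingers], ...]. A call has 1 to 10 rows; each row is the pose to reach, as a shift and turn from the pose measured when the call began; what a row does not reach only later rows make up. A row lasts 1/12 s, in which the tool goes at most 41.7 mm and 7.16 degrees, less where a joint would pass 70% of its speed; a pose out of reach is approached as far as the arm can. A call with a gripper value outside its range is refused whole. The fingers move at their own pace and stop on an object; "newtons" is the grip in N (left out, the last holds). Time passes only in rows, so rows that repeat a pose let the fingers close. It gives the time, the measured TCP pose, the force and the opening at its end, in the units of the state.
- arm.sense(): the state, without advancing time (a new reading comes with each control period).
- snapshot(name): name is "scene" or "side" or "wrist"; returns a dict with "frame" (400x640x3 uint8, red, green, blue), "z_map" (400x640 float32, m along the optical axis (not along the pixel's ray), 0 where there is no reading), "mtx" (3x3 intrinsics, pixels), "k1" (the pictures are not rectified: a ray, as slopes to the right and down, at radius r is drawn at 1 + k1 r^2 times it, then the intrinsics apply), "extrinsics" (4x4, takes a point from camera to world coordinates). Camera axes: x right, y up, looking along -z (the intrinsics and any distortion apply to the point x, -y, -z); pixel columns grow to the right and rows downward; lengths in m; the calibration is good to about 2 mm. A picture is of the moment at which its call begins.
- arm.close_job(): hands the job in, once; it reports no verdict.
Trained networks look in a picture, given as the dict that the camera call returned (one of the last four; its "shot" number tells which), for a name from the list of things; names that differ only in an ending like _2 or _b are one class to them, and where a whole thing is asked for, a point or a joint stands for the part that bears it (a point fixed in the world has none). Each returns a list of dicts, best first, with "confidence" (0 to 1); they miss things now and then, are a little off and sometimes report something else, mostly with a low value. They report only what shows in the picture. A call takes as long as a camera call. They do not tell look-alikes from the thing itself.
- search_frame(picture, label): "bbox" ([left, top, right, bottom] in pixels, round what is visible of it).
- silhouettes(picture, label): "pixels" (400x640 bool, what is visible of it) and "bbox" ([left, top, right, bottom] in pixels, round what is visible of it).
- mark_of(picture, label): "uv" ([column, row] in pixels: a listed point, or the origin of a listed thing).
The state is a dict: "clock": time; "qpos": joint angles; "joint_vel": joint speeds; "tau": joint torques, N m; "tcp_pos": TCP position; "tool_rot": TCP orientation; "ft_force": force on the tool from outside, world axes, zero at the start; "wrist_torque": the same for the moment, N m; "grip_width": opening from 0.0 (shut) to 1.0 (fully open).
Only numpy, scipy, OpenCV 4.12 (cv2) and the standard library are available. Lean on these libraries where they do the work, as an engineer would, in place of code of your own. Each camera call takes 0.05 s, during which the arm holds its last target. There are 200 camera calls.

## Working session

There is one attempt and no reset: what is moved stays moved. The work goes in short steps, Python scripts to look and compute and a tool call to move; the robot and the scene stay as the last step left them, time stands still between calls to the robot, and variables do not carry over. Pictures are saved under pics/ and viewed, about 8 in all and at most 12, crops included, and the job is handed in when it is done.

Besides the shell and the picture viewer there is one more tool, called after "Request:" by a JSON object that holds its "op" and its "data". servo_tool: Moves the arm, as the interface text tells. Its arguments: {"type":"object","properties":{"motion":{"type":"array","items":{"type":"array"}},"newtons":{"type":"number"}},"required":["motion"]}

```bash
mkdir -p pics; cat > h.py <<'E'
import numpy as np, cv2
from rig import arm, snapshot, search_frame, silhouettes, mark_of
def ray(p,uv):
    K=p["mtx"]; uv=np.asarray(uv,float).reshape(-1,2)
    d=np.stack([(uv[:,0]-K[0,2])/K[0,0],(uv[:,1]-K[1,2])/K[1,1]],1); s=d.copy()
    for _ in range(20): s=d/(1+p["k1"]*(s**2).sum(1,keepdims=True))
    return s
def world(p,uv,z=None):
    uv=np.asarray(uv,float).reshape(-1,2); s=ray(p,uv)
    c=np.round(uv).astype(int); 
    if z is None: z=p["z_map"][c[:,1].clip(0,399),c[:,0].clip(0,639)]
    z=np.broadcast_to(z,(len(s),))
    P=np.stack([s[:,0]*z,-s[:,1]*z,-z],1); E=p["extrinsics"]
    return P@E[:3,:3].T+E[:3,3]
def onplane(p,uv,h):
    s=ray(p,uv); E=p["extrinsics"]; d=np.stack([s[:,0],-s[:,1],-np.ones(len(s))],1)@E[:3,:3].T
    return E[:3,3]+d*((h-E[2,3])/d[:,2])[:,None]
def proj(p,P):
    E=p["extrinsics"]; c=(np.asarray(P,float).reshape(-1,3)-E[:3,3])@E[:3,:3]
    s=np.stack([c[:,0]/-c[:,2],-c[:,1]/-c[:,2]],1); s=s*(1+p["k1"]*(s**2).sum(1,keepdims=True))
    K=p["mtx"]; return s*[K[0,0],K[1,1]]+[K[0,2],K[1,2]]
def cloud(p):
    v,u=np.mgrid[0:400,0:640]; W=world(p,np.stack([u.ravel(),v.ravel()],1)).reshape(400,640,3); W[p["z_map"]==0]=np.nan; return W
def save(n,im,sc=1):
    cv2.imwrite(f"pics/{n}.png",cv2.resize(im[...,::-1],None,fx=sc,fy=sc,interpolation=cv2.INTER_CUBIC))
E
cat > a.py <<'E'
from h import *
np.set_printoptions(precision=4,suppress=True)
out=[]
for n in("scene","side"):
    p=snapshot(n); out.append(p["frame"]); print(n,p["extrinsics"].round(3).tolist())
    for l in("stand","bar_mid","rest","fan","meter","spray","cup","flux","driver","board","magnifier"):
        for r in search_frame(p,l)[:4]: print(l,round(r["confidence"],2),np.round(r["bbox"]).astype(int))
    for l in("stand","anvil","pad","handle_top","tail","bar_mid","rest"):
        for r in mark_of(p,l)[:4]: print(" m",l,round(r["confidence"],2),np.round(r["uv"],1),world(p,r["uv"])[0])
    save(n,p["frame"])
print(arm.sense())
E
python3 a.py
```

```text
scene [[-0.644, -0.424, 0.637, 1.33], [0.765, -0.345, 0.544, 0.714], [-0.011, 0.837, 0.546, 0.871], [0.0, 0.0, 0.0, 1.0]]
stand 0.93 [267 172 356 279]
stand 0.63 [389 269 414 288]
bar_mid 0.9 [402 308 447 388]
bar_mid 0.61 [434 244 490 260]
bar_mid 0.59 [371 251 422 290]
bar_mid 0.4 [267 173 356 281]
rest 0.53 [388 269 412 292]
fan 0.94 [300 310 339 342]
meter 0.91 [190 239 251 269]
meter 0.24 [371 243 389 266]
spray 0.71 [216 144 236 201]
cup 0.93 [336 286 366 318]
flux 0.51 [374 243 388 262]
flux 0.29 [302 311 339 339]
board 0.75 [211 197 247 221]
magnifier 0.9 [242 192 290 205]
 m stand 0.87 [332.7 264.5] [0.5361 0.1024 0.0116]
 m anvil 0.59 [327.6 243.3] [0.5258 0.0747 0.0702]
 m anvil 0.26 [330.4 265.7] [0.5543 0.1082 0.0223]
 m anvil 0.26 [400.6 279.3] [0.4931 0.3026 0.0392]
 m pad 0.91 [329.7 237.1] [0.5392 0.0928 0.1093]
 m handle_top 0.69 [288.6 206.7] [ 0.3998 -0.1997  0.0194]
 m tail 0.82 [267.1 210.4] [ 0.4413 -0.2657 -0.0024]
 m bar_mid 0.8 [460.8 255.1] [0.256  0.3729 0.009 ]
 m bar_mid 0.72 [395.3 267.8] [0.4698 0.2707 0.047 ]
 m bar_mid 0.61 [427.  345.1] [0.6236 0.45
[... 1192 characters left out ...]
.8 [234.3 180.2] [ 0.249   0.4079 -0.0017]
 m bar_mid 0.67 [334.1 216.2] [ 0.518  -0.0084  0.0712]
 m bar_mid 0.58 [331.3 163.2] [0.6161 0.4393 0.0106]
 m rest 0.55 [302.3 187.5] [0.4722 0.2536 0.0247]
{'clock': 1.9, 'qpos': array([-1.2926,  0.4345,  0.025 ,  1.5732, -0.0116,  1.134 , -0.0751]), 'joint_vel': array([ 0.0002,  0.0008, -0.002 , -0.0003, -0.0007, -0.0008, -0.0002]), 'tau': array([ -0.0001, -67.0273,   1.0242, -31.6567,   0.0155,   0.0024,
        -0.    ]), 'tcp_pos': array([0.2323, 0.5802, 0.2313]), 'tool_rot': array([ 0.5946,  3.0848, -0.    ]), 'ft_force': array([-0.4088, -0.7624,  0.4626]), 'wrist_torque': array([-0.0118, -0.0244, -0.0757]), 'grip_width': 0.9995527596573833}
```

```bash
python3 - <<'E'
import cv2,numpy as np
a=cv2.imread("pics/scene.png")[130:395,180:500];b=cv2.imread("pics/side.png")[145:360,200:470]
A=cv2.resize(a,None,fx=2.5,fy=2.5,interpolation=cv2.INTER_CUBIC)[:600]
cv2.imwrite("pics/v1.png",cv2.resize(a,None,fx=2.2,fy=2.2,interpolation=cv2.INTER_CUBIC))
cv2.imwrite("pics/v2.png",cv2.resize(b,None,fx=2.7,fy=2.7,interpolation=cv2.INTER_CUBIC))
E
```

```text
(no output)
```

View pics/v1.png

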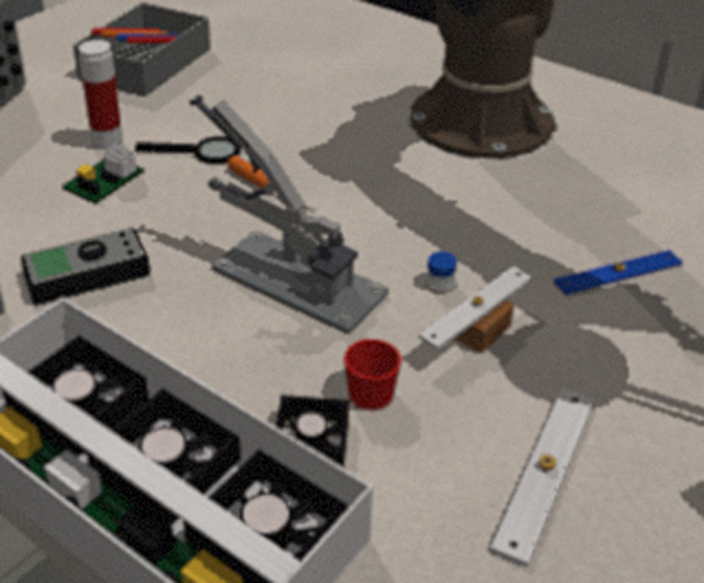

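View pics/v2.png

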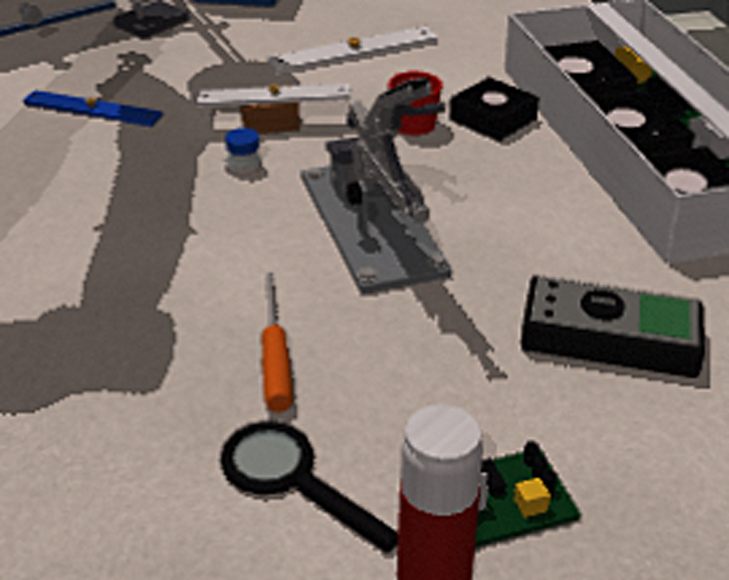

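Candidates for the bar: silver on the wooden rest (scene ~396,267), larger silver on the bench (427,345), blue (461,253). The one meant is the smaller silver one on the rest. I'll now work out bar, rest and stand poses.

```bash
cat > b.py <<'E'
from h import *
np.set_printoptions(precision=4,suppress=True)
ps={n:snapshot(n) for n in("scene","side")}
C=np.concatenate([cloud(p).reshape(-1,3) for p in ps.values()]); C=C[~np.isnan(C[:,0])]
def rect(Q):
    (c,(w,h),a)=cv2.minAreaRect((Q[:,:2]*1000).astype(np.float32)); return np.round(c,1),round(w,1),round(h,1),round(a,1)
for n,p in ps.items():
    W=cloud(p)
    for l in("bar_mid",):
        for r in silhouettes(p,l)[:4]:
            Q=W[r["pixels"]]; Q=Q[~np.isnan(Q[:,0])]
            h=np.median(Q[:,2]); Q=Q[abs(Q[:,2]-h)<.006]; print(n,l,round(r["confidence"],2),r["bbox"],len(Q),"h",h,rect(Q))
    for r in silhouettes(p,"stand")[:2]:
        Q=W[r["pixels"]]; Q=Q[~np.isnan(Q[:,0])]; Q=Q[abs(Q[:,2]-.012)<.004]; 
        if len(Q)>20: print(n,"stand",round(r["confidence"],2),len(Q),rect(Q))
Q=C[(abs(C[:,0]-.53)<.2)&(abs(C[:,1])<.2)]
H=Q[(abs(Q[:,2]-.013)<.004)]
pl=Q[Q[:,2]>.02]; print("tall",rect(pl),len(pl))
for a in np.arange(.02,.2,.01):
    s=pl[abs(pl[:,2]-a)<.005]
    if len(s)>5: print(round(a,3),len(s),s.min(0),s.max(0))
save("w",np.hstack([np.zeros((1,1,3),np.uint8)])) if 0 else None
for l in("flux","cup","driver","rest","bar_mid","spray","meter"):
    for r in search_frame(ps["scene"],l)[:1]: print(l,onplane(ps["scene"],[(r["bbox"][0]+r["bbox"][2])/2,(r["bbox"][1]+r["bbox"][3])/2],.02))
E
python3 b.py
```

```text
scene bar_mid 0.95 [405.9, 308.1, 448.4, 389.7] 1361 h 0.011232261498501983 (array([614. , 454.4]), 252.9, 40.3, 11.2)
scene bar_mid 0.81 [433.0, 245.0, 490.8, 262.8] 440 h 0.008054143615655929 (array([243.3, 367.7]), 35.4, 193.4, 59.6)
scene bar_mid 0.56 [370.6, 251.1, 419.0, 288.9] 540 h 0.04799540276284153 (array([467.9, 276.4]), 32.9, 193.6, 82.5)
scene stand 0.79 1222 (array([538. ,  36.9]), 102.5, 232.7, 4.4)
side bar_mid 0.85 [210.5, 177.1, 258.6, 192.3] 293 h 0.006040405440128738 (array([248.9, 366.5]), 47.1, 187.6, 59.5)
side bar_mid 0.81 [298.5, 152.9, 362.5, 174.3] 379 h 0.008500725250502827 (array([616.8, 450.7]), 252.5, 50.5, 10.9)
side bar_mid 0.8 [274.3, 178.7, 332.8, 187.0] 321 h 0.04633384367875265 (array([471.4, 272. ]), 41.2, 188.0, 84.1)
side bar_mid 0.48 [281.0, 302.3, 346.3, 346.8] 1052 h 0.010093740713633004 (array([ 404.8, -317.9]), 76.3, 169.9, 49.4)
side stand 0.83 1064 (array([536.8,  30. ]), 98.8, 230.3, 4.3)
tall (array([556.4,  -0.1]), 399.9, 347.1, 90.0) 4353
0.02 274 [ 0.3828 -0.2     0.02  ] [0.729  0.1995 0.025 ]
0.03 399 [ 0.3859 -0.2     0.025 ] [0
[... 467 characters left out ...]
 0.1072 0.115 ]
0.12 202 [ 0.5238 -0.115   0.115 ] [0.5579 0.0984 0.125 ]
0.13 89 [ 0.5242 -0.0323  0.1252] [0.5485 0.0941 0.135 ]
0.14 94 [ 0.5261 -0.021   0.135 ] [0.552  0.0412 0.1448]
0.15 73 [ 0.5278 -0.0112  0.145 ] [0.5509 0.0333 0.1549]
0.16 69 [ 0.5271 -0.0398  0.1551] [0.5493 0.0261 0.1647]
0.17 67 [ 0.527  -0.0433  0.165 ] [0.5507 0.0127 0.175 ]
0.18 56 [ 0.5277 -0.046   0.175 ] [0.5508 0.0017 0.185 ]
0.19 90 [ 0.5295 -0.0666  0.185 ] [ 0.5542 -0.0021  0.1949]
flux [[0.417  0.1877 0.02  ]]
cup [[0.6286 0.2332 0.02  ]]
driver [[ 0.4026 -0.3122  0.02  ]]
rest [[0.4783 0.2915 0.02  ]]
bar_mid [[0.261  0.3816 0.02  ]]
spray [[ 0.3828 -0.5551  0.02  ]]
meter [[ 0.7173 -0.1882  0.02  ]]
```

Request:
{"op": "servo_tool", "data": {"motion": [[[40,-40,30],[0,0,0],0],[[70,-80,50],[0,0,0],0],[[110,-120,60],[0,0,0],0],[[140,-160,60],[0,0,0],0],[[170,-200,60],[0,0,0],0],[[200,-240,60],[0,0,0],0],[[200,-260,60],[0,0,0],0],[[200,-260,60],[0,0,0],0]]}}

```text
clock: 3.22
tcp_pos: [0.4301, 0.3239, 0.2914]
tool_rot: [0.595, 3.084, 0.001]
ft_force: [0.6, 0.2, -0.8]
grip_width: 1.001
```

```bash
cat > c.py <<'E'
from h import *
np.set_printoptions(precision=4,suppress=True)
p=snapshot("wrist"); save("wr1",p["frame"]); E=p["extrinsics"]; print(E)
W=cloud(p)
def rect(Q):
    (c,(w,h),a)=cv2.minAreaRect((Q[:,:2]*1000).astype(np.float32)); return np.round(c,1),round(w,1),round(h,1),round(a,1)
for r in silhouettes(p,"bar_mid"):
    Q=W[r["pixels"]]; Q=Q[~np.isnan(Q[:,0])]; h=np.median(Q[:,2]); Q=Q[abs(Q[:,2]-h)<.004]; print(r["confidence"],r["bbox"],h,rect(Q))
for l in("bar_mid","rest"):
    for r in mark_of(p,l): print(l,r,world(p,r["uv"]))
# stand frame analysis from scene+side
c0=np.array([.5374,.033]); th=np.radians(94.35); ex=np.array([np.cos(th),np.sin(th)]); ey=np.array([-ex[1],ex[0]])
for n in("scene","side"):
    q=snapshot(n); C=cloud(q).reshape(-1,3); C=C[~np.isnan(C[:,0])]
    S=np.c_[(C[:,:2]-c0)@ex,(C[:,:2]-c0)@ey,C[:,2]]*1000
    m=(abs(S[:,1])<45)&(S[:,2]>20)&(S[:,0]>-220)&(S[:,0]<120); S=S[m]
    print(n)
    for a in range(-220,120,10):
        s=S[(S[:,0]>=a)&(S[:,0]<a+10)]
        if len(s)>3:
            t=s[np.argsort(-s[:,2])[:max(3,len(s)//6)]]; print(a,len(s),"top",s[:,2].max().round(1),"y mid",np.median(t[:,1]).round(1),"ymin/max",s[:,1].min().round(),s[:,1].max().round(), "zmin",s[:,2].min().round())
    f=S[(abs(S[:,2]-70)<6)&(S[:,0]>30)]; print("anvil",len(f),f.min(0),f.max(0),np.median(f,0), np.percentile(f[:,2],[10,25,50,75,90]))
E
python3 c.py
```

```text
[[ 0.3725 -0.8804 -0.2935  0.354 ]
 [ 0.928   0.3536  0.1171  0.3536]
 [ 0.0007 -0.316   0.9487  0.4338]
 [ 0.      0.      0.      1.    ]]
0.77 [386.2, 166.7, 469.6, 302.1] 0.010121023271771695 (array([614. , 454.2]), 252.1, 41.0, 11.1)
0.71 [269.2, 2.0, 304.5, 95.7] 0.007955627918746072 (array([272.6, 348. ]), 30.7, 118.9, 59.1)
0.68 [258.9, 137.0, 319.6, 267.9] 0.04758667242908493 (array([468.1, 273.9]), 30.5, 189.6, 83.0)
0.52 [298.9, 320.1, 361.5, 356.4] 0.02162850582009368 (array([742.6, 227.7]), 80.1, 82.6, 32.3)
bar_mid {'uv': [432.4, 238.2], 'confidence': 0.81} [[0.6088 0.4553 0.0107]]
bar_mid {'uv': [290.6, 21.8], 'confidence': 0.7} [[0.2484 0.3655 0.0149]]
bar_mid {'uv': [288.8, 206.9], 'confidence': 0.64} [[0.4627 0.2746 0.0559]]
rest {'uv': [293.7, 195.3], 'confidence': 0.88} [[0.4521 0.2858 0.0479]]
scene
-170 9 top 239.3 y mid -0.8 ymin/max -9.0 13.0 zmin 233.0
-160 19 top 239.5 y mid -0.4 ymin/max -8.0 9.0 zmin 228.0
-150 24 top 229.3 y mid 2.5 ymin/max -6.0 5.0 zmin 104.0
-140 29 top 226.3 y mid -0.1 ymin/max -10.0 5.0 zmin 103.0
-130 36 top 245.2 y mid -2.6 ymin/ma
[... 2156 characters left out ...]
 zmin 21.0
-20 45 top 152.4 y mid -3.5 ymin/max -9.0 19.0 zmin 72.0
-10 77 top 141.7 y mid -4.9 ymin/max -10.0 13.0 zmin 66.0
0 40 top 130.2 y mid 9.9 ymin/max -13.0 15.0 zmin 49.0
10 31 top 109.0 y mid 7.2 ymin/max -7.0 15.0 zmin 45.0
20 22 top 118.0 y mid 3.7 ymin/max -9.0 22.0 zmin 26.0
30 78 top 122.6 y mid 3.0 ymin/max -18.0 26.0 zmin 22.0
40 62 top 122.3 y mid 1.9 ymin/max -23.0 30.0 zmin 20.0
50 41 top 122.2 y mid -0.1 ymin/max -5.0 30.0 zmin 22.0
60 32 top 120.4 y mid 5.5 ymin/max -3.0 30.0 zmin 32.0
70 17 top 70.1 y mid 24.4 ymin/max -1.0 29.0 zmin 21.0
anvil 62 [ 31.6619 -10.1022  64.2191] [77.7353 30.3292 75.0541] [59.5258 20.3922 68.9492] [66.2432 67.3873 68.9492 70.1178 72.6421]
```

View pics/wr1.png

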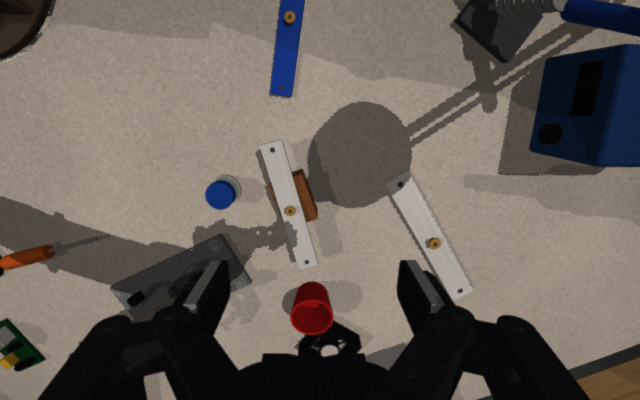

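Bar confirmed: silver, stud at (290,211) in the wrist picture, smaller than the other silver one at (432,240). The blue one is at (288,45). The flux jar (220,193) and cup (312,308) are clear of the grip place. Going down on the near end.

Request:
{"op": "servo_tool", "data": {"motion": [[[-17,-20,-10],[0,0,0.12],0.3],[[-33,-41,-40],[0,0,0.24],0.3],[[-33,-41,-80],[0,0,0.258],0.3],[[-33,-41,-120],[0,0,0.258],0.3],[[-33,-41,-160],[0,0,0.258],0.3],[[-33,-41,-195],[0,0,0.258],0.3],[[-33,-41,-225],[0,0,0.258],0.3],[[-33,-41,-250],[0,0,0.258],0.3],[[-33,-41,-269],[0,0,0.258],0.3],[[-33,-41,-269],[0,0,0.258],0.3]], "newtons": 60}}

```text
clock: 4.35
tcp_pos: [0.3926, 0.286, 0.0187]
tool_rot: [-0.185, -3.131, 0.005]
ft_force: [-1.0, -0.5, -0.2]
grip_width: 0.699
```

Request:
{"op": "servo_tool", "data": {"motion": [[[0,0,0],[0,0,0],1],[[0,0,0],[0,0,0],1],[[0,0,0],[0,0,0],1],[[0,0,0],[0,0,0],1],[[0,0,0],[0,0,0],1],[[0,0,0],[0,0,0],1]], "newtons": 60}}

```text
clock: 4.85
tcp_pos: [0.3931, 0.2867, 0.0196]
tool_rot: [-0.185, -3.132, 0.002]
ft_force: [-1.3, 1.2, 2.1]
grip_width: 0.34
```

Request:
{"op": "servo_tool", "data": {"motion": [[[0,0,25],[0,0,0],1],[[0,0,60],[0,0,0],1],[[15,-30,75],[0,0,0.05],1],[[30,-60,75],[0,0,0.1],1],[[45,-90,75],[0,0,0.15],1],[[58,-115,65],[0,0,0.199],1],[[58,-128,60],[0,0,0.199],1],[[58,-128,60],[0,0,0.199],1],[[58,-128,60],[0,0,0.199],1]]}}

```text
clock: 5.6
tcp_pos: [0.4509, 0.1578, 0.0796]
tool_rot: [0.123, -3.135, 0.003]
ft_force: [0.1, 0.1, -2.2]
grip_width: 0.34
```

```bash
cat > d.py <<'E'
from h import *
import sys
np.set_printoptions(precision=4,suppress=True)
def rect(Q):
    (c,(w,h),a)=cv2.minAreaRect((Q[:,:2]*1000).astype(np.float32)); return np.round(c,1),round(w,1),round(h,1),round(a,1)
st=arm.sense(); T=st["tcp_pos"]*1000; print(T,st["tool_rot"],st["ft_force"],st["grip_width"])
ps={n:snapshot(n) for n in("wrist","scene","side")}
for n,p in ps.items():
    W=cloud(p)
    for r in silhouettes(p,"bar_mid"):
        Q=W[r["pixels"]]; Q=Q[~np.isnan(Q[:,0])]
        if len(Q)<20: continue
        h=np.median(Q[:,2]); 
        if h<.05: continue
        Q=Q[abs(Q[:,2]-h)<.005]; print(n,round(r["confidence"],2),r["bbox"],h,rect(Q))
    for l in("anvil","pad","stud","bar_mid"):
        for r in mark_of(p,l)[:2]: print(n,l,r,world(p,r["uv"])[0],onplane(p,r["uv"],.07)[0])
if len(sys.argv)>1: 
    u,v=proj(ps["scene"],[.53,.1,.09])[0].astype(int); a=ps["scene"]["frame"][v-60:v+60,u-75:u+85]
    save(sys.argv[1]+"w",ps["wrist"]["frame"]); save(sys.argv[1]+"s",a,4.5)
    np.save("wc",cloud(ps["wrist"]))
E
python3 d.py pre
```

```text
[450.8503 157.8004  79.5886] [ 0.1228 -3.1347  0.0035] [ 0.0781  0.0815 -2.2196] 0.3397827194706468
wrist 0.84 [278.7, 254.5, 349.1, 358.0] 0.10742958436925097 (array([461.2, 157.9]), 56.7, 30.2, 2.3)
wrist anvil {'uv': [199.9, 354.9], 'confidence': 0.77} [0.4608 0.1155 0.1369] [0.5319 0.0875 0.07  ]
wrist pad {'uv': [188.3, 383.4], 'confidence': 0.64} [0.4612 0.1157 0.1489] [0.5593 0.0775 0.07  ]Traceback (most recent call last):
  File "d.py", line 17, in <module>
    for r in mark_of(p,l)[:2]: print(n,l,r,world(p,r["uv"])[0],onplane(p,r["uv"],.07)[0])
             ~~~~~~~^^^^^
ValueError: it knows: anvil, bar_mid, board, cup, driver, fan, flux, handle_top, magnifier, meter, pad, rest, spray, stand, tail
```

```bash
python3 -c "
import cv2,numpy as np
a=cv2.imread('pics/prew.png');b=cv2.imread('pics/pres.png')
a=cv2.resize(a,(480,300));b=cv2.resize(b,(400,300));cv2.imwrite('pics/pre.png',np.vstack([a,np.pad(b,((0,0),(0,80),(0,0)))]))"
```

```text
[ WARN:0@0.023] global loadsave.cpp:275 findDecoder imread_('pics/prew.png'): can't open/read file: check file path/integrity
[ WARN:0@0.023] global loadsave.cpp:275 findDecoder imread_('pics/pres.png'): can't open/read file: check file path/integrity
Traceback (most recent call last):
cv2.error: OpenCV(4.12.0) /io/opencv/modules/imgproc/src/resize.cpp:4208: error: (-215:Assertion failed) !ssize.empty() in function 'resize'
```

```bash
sed -i 's/"stud",//' d.py; python3 d.py pre; python3 -c "
import cv2,numpy as np
a=cv2.imread('pics/prew.png');b=cv2.imread('pics/pres.png')
a=cv2.resize(a,(400,250));b=cv2.resize(b,(453,340));cv2.imwrite('pics/pre.png',np.vstack([np.pad(a,((0,0),(0,53),(0,0))),b]))"
```

```text
[450.9642 159.8837  79.8283] [ 0.1298 -3.1355  0.0023] [ 0.1174  0.168  -1.1505] 0.3416761550157835
wrist 0.85 [279.2, 253.9, 345.5, 357.6] 0.10771794012551389 (array([461.3, 160. ]), 56.7, 30.2, 2.5)
wrist anvil {'uv': [196.8, 354.6], 'confidence': 0.82} [0.461  0.1163 0.1371] [0.5326 0.0877 0.07  ]
wrist pad {'uv': [186.1, 382.0], 'confidence': 0.67} [0.4607 0.1171 0.1492] [0.559  0.0784 0.07  ]
scene 0.68 [329.0, 227.1, 371.1, 269.7] 0.1071618801176975 (array([531.1, 165. ]), 189.0, 33.8, 2.6)
scene anvil {'uv': [328.7, 247.4], 'confidence': 0.77} [0.536  0.0869 0.0675] [0.5385 0.0889 0.07  ]
scene pad {'uv': [332.0, 238.7], 'confidence': 0.89} [0.5392 0.101  0.1076] [0.5003 0.0708 0.07  ]
scene bar_mid {'uv': [350.3, 244.8], 'confidence': 0.91} [0.5259 0.1548 0.1045] [0.4897 0.1297 0.07  ]
scene bar_mid {'uv': [428.2, 344.3], 'confidence': 0.88} [0.6213 0.4588 0.0127] [0.6686 0.4758 0.07  ]
side 0.6 [292.3, 174.3, 355.7, 181.7] 0.10564422212102664 (array([529.7, 160.6]), 189.5, 36.6, 1.5)
side anvil {'uv': [331.4, 196.4], 'confidence': 0.68} [0.5371 0.1053 0.0672] [0.536  0.1007 0.07  ]
side pad {'uv': [333.6, 190.1], 'confidence': 0.73} [0.526  0.0326 0.1312] [0.5515 0.1364 0.07  ]
side bar_mid {'uv': [325.9, 182.4], 'confidence': 0.84} [ 0.5674  0.3164 -0.001 ] [0.5391 0.1901 0.07  ]
side bar_mid {'uv': [331.8, 160.6], 'confidence': 0.64} [0.6194 0.4452 0.0184] [0.5944 0.3414 0.07  ]
```

View pics/pre.png

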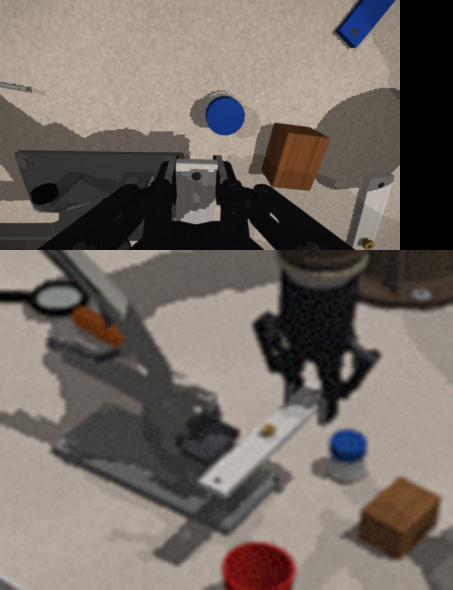

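Bar is held level across, stud in the middle at about (268,431) in the combined view, in front of the dark lower jaw. Lowering and inserting.

Request:
{"op": "servo_tool", "data": {"motion": [[[-2,0,-14],[0,0,0.02],1],[[-2,0,-27],[0,0,0.02],1],[[-2,0,-27],[0,0,0.02],1],[[-1,-15,-27],[0,0,0.02],1],[[0,-30,-27],[0,0,0.02],1],[[1,-45,-27],[0,0,0.02],1],[[2,-56,-27],[0,0,0.02],1],[[2,-56,-27],[0,0,0.02],1]]}}

```text
clock: 7.32
tcp_pos: [0.4534, 0.1001, 0.0529]
tool_rot: [0.153, -3.134, 0.005]
ft_force: [0.3, 0.0, -3.0]
grip_width: 0.338
```

```bash
python3 d.py ins
```

```text
[453.3576 100.1422  52.9485] [ 0.1528 -3.1341  0.0048] [ 0.2925  0.0355 -3.0222] 0.3379106435275629
wrist 0.55 [277.6, 253.0, 347.0, 359.9] 0.08085159267205791 (array([463.7, 100.5]), 56.4, 30.3, 3.3)
scene 0.63 [311.6, 227.4, 350.0, 267.2] 0.08040387869959864 (array([531.7, 107.6]), 193.8, 32.2, 3.5)
scene anvil {'uv': [329.4, 246.4], 'confidence': 0.85} [0.5409 0.0933 0.0773] [0.5336 0.0876 0.07  ]
scene anvil {'uv': [229.7, 213.1], 'confidence': 0.74} [ 0.5472 -0.341   0.0095] [ 0.6022 -0.2669  0.07  ]
scene pad {'uv': [330.7, 240.5], 'confidence': 0.77} [0.541  0.0978 0.1007] [0.5095 0.0733 0.07  ]
scene bar_mid {'uv': [428.8, 342.4], 'confidence': 0.97} [0.6223 0.4597 0.0211] [0.663  0.4743 0.07  ]
scene bar_mid {'uv': [461.4, 252.5], 'confidence': 0.86} [0.2496 0.3709 0.014 ] [0.3202 0.3933 0.07  ]
side 0.81 [297.8, 189.4, 365.8, 203.3] 0.0787841289764144 (array([532.3, 104.6]), 190.3, 34.2, 3.7)
side anvil {'uv': [335.6, 196.3], 'confidence': 0.61} [0.5309 0.0283 0.1128] [0.5485 0.0985 0.07  ]
side pad {'uv': [333.6, 194.4], 'confidence': 0.81} [0.5243 0.0254 0.1216] [0.5453 0.1108 0.07  ]
side pad {'uv': [331.6, 216.0], 'confidence': 0.31} [ 0.5118 -0.0041  0.07  ] [ 0.5118 -0.0041  0.07  ]
side bar_mid {'uv': [328.4, 195.0], 'confidence': 0.69} [0.5251 0.0938 0.0803] [0.5291 0.1108 0.07  ]
side bar_mid {'uv': [332.5, 161.2], 'confidence': 0.69} [0.6235 0.4508 0.0128] [0.5957 0.3361 0.07  ]
```

View pics/inss.png

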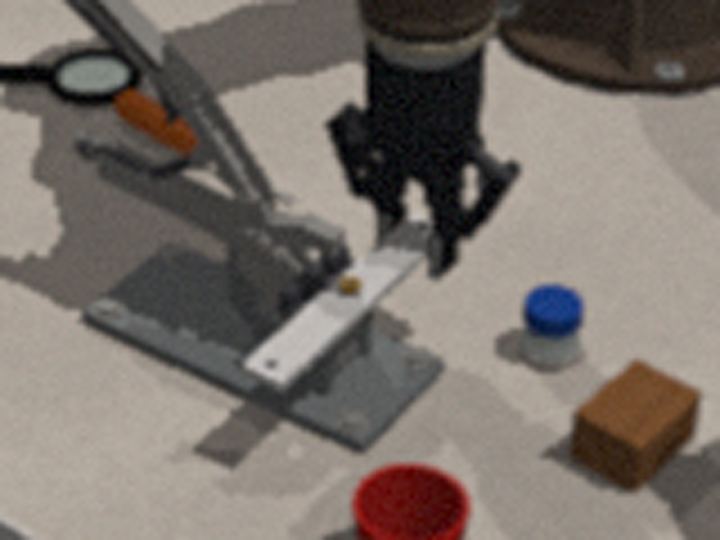

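Bar lies over the lower jaw with the stud (348,285) just ahead of the upper jaw; about 10 mm short of the stop. Creeping on.

Request:
{"op": "servo_tool", "data": {"motion": [[[0,-4,0],[0,0,0],1],[[0,-8,0],[0,0,0],1],[[0,-8,0],[0,0,0],1]]}}

```text
clock: 8.32
tcp_pos: [0.4529, 0.0935, 0.0525]
tool_rot: [0.156, -3.134, 0.004]
ft_force: [-0.2, 0.2, -1.0]
grip_width: 0.336
```

Request:
{"op": "servo_tool", "data": {"motion": [[[0,-2,0],[0,0,0],1],[[0,-3,0],[0,0,0],1]]}}

```text
clock: 8.48
tcp_pos: [0.4529, 0.0899, 0.0525]
tool_rot: [0.155, -3.134, 0.004]
ft_force: [-1.1, 0.1, -0.8]
grip_width: 0.337
```

Request:
{"op": "servo_tool", "data": {"motion": [[[0,-2,0],[0,0,0],1],[[0,-3,0],[0,0,0],1]]}}

```text
clock: 8.65
tcp_pos: [0.4529, 0.087, 0.0526]
tool_rot: [0.156, -3.134, 0.004]
ft_force: [0.6, 4.2, -1.9]
grip_width: 0.341
```

Request:
{"op": "servo_tool", "data": {"motion": [[[0,-2,0],[0,0,0],1],[[0,-2,0],[0,0,0],1]]}}

```text
clock: 8.82
tcp_pos: [0.4529, 0.0865, 0.0526]
tool_rot: [0.161, -3.134, 0.001]
ft_force: [-0.7, 6.6, -2.4]
grip_width: 0.336
```

Request:
{"op": "servo_tool", "data": {"motion": [[[0,0,-1.5],[0,0,0],1],[[0,0,-3],[0,0,0],1]]}}

```text
clock: 8.98
tcp_pos: [0.4531, 0.087, 0.0497]
tool_rot: [0.162, -3.134, 0.001]
ft_force: [-1.7, 3.4, 3.6]
grip_width: 0.336
```

```bash
python3 d.py low | grep -v "pad\|anvil\|bar_mid"
```

```text
[453.0502  87.0297  49.7188] [ 0.1618 -3.1342  0.0007] [-1.7058  3.3853  3.6054] 0.33605323759286704
wrist 0.94 [280.5, 251.4, 349.5, 358.9] 0.07784355239602958 (array([463.2,  87.4]), 56.2, 30.1, 3.9)
scene 0.98 [308.1, 228.8, 348.1, 265.9] 0.07953515579273729 (array([532.1,  94.3]), 189.9, 32.9, 3.7)
side 0.58 [314.8, 192.2, 362.8, 204.3] 0.07783414657146526 (array([552.8,  90.8]), 155.5, 37.7, 6.7)
```

Request:
{"op": "servo_tool", "data": {"motion": [[[0,0,0],[0,0,0],0.7],[[0,0,0],[0,0,0],0.3],[[0,0,0],[0,0,0],0.3],[[0,0,0],[0,0,0],0.3],[[0,0,20],[0,0,0],0.3],[[0,0,55],[0,0,0],0.3],[[0,0,95],[0,0,0],0.3],[[0,0,135],[0,0,0],0.3]]}}

```text
clock: 10.4
tcp_pos: [0.4522, 0.0859, 0.1859]
tool_rot: [0.159, -3.132, 0.003]
ft_force: [1.1, -0.4, -0.4]
grip_width: 0.7
```

```bash
cat > e.py <<'E'
from h import *
import sys
np.set_printoptions(precision=4,suppress=True)
o=np.array([.5322,.093]); th=np.radians(94.35); ex=np.array([np.cos(th),np.sin(th)]); ey=np.array([-ex[1],ex[0]])
def rect(Q):
    (c,(w,h),a)=cv2.minAreaRect((Q[:,:2]*1000).astype(np.float32)); return np.round(c,1),round(w,1),round(h,1),round(a,1)
st=arm.sense(); print(st["clock"],st["tcp_pos"]*1000,"stand:",(st["tcp_pos"][:2]-o)@np.c_[ex,ey]*1000,st["ft_force"])
L=[]
for n in("scene","side"):
    p=snapshot(n); W=cloud(p)
    for r in silhouettes(p,"bar_mid"):
        Q=W[r["pixels"]]; Q=Q[~np.isnan(Q[:,0])]
        if len(Q)<20: continue
        h=np.median(Q[:,2])
        if h<.05 or h>.1: continue
        Q=Q[abs(Q[:,2]-h)<.005]; print(n,round(r["confidence"],2),h,rect(Q))
    C=W.reshape(-1,3); C=C[~np.isnan(C[:,0])]
    S=np.c_[(C[:,:2]-o)@ex,(C[:,:2]-o)@ey,C[:,2]]*1000; S=S[(abs(S[:,1])<13)&(S[:,2]>60)&(S[:,0]>-270)&(S[:,0]<30)]
    print(n,[(a,S[(S[:,0]>=a)&(S[:,0]<a+8)][:,2].max().round(),S[(S[:,0]>=a)&(S[:,0]<a+8)][:,1].mean().round(1)) for a in range(-268,20,8) if ((S[:,0]>=a)&(S[:,0]<a+8)).sum()>2])
    if len(sys.argv)>1:
        u,v=proj(p,[.535,.03,.1])[0].astype(int); f=p["frame"][max(v-75,0):v+75,u-70:u+70]; L.append(cv2.resize(f,(400,430),interpolation=cv2.INTER_CUBIC))
if L: save(sys.argv[1],np.hstack(L))
E
python3 e.py plc
```

```text
10.4 [452.1975  85.8662 185.8677] stand: [-1.0451 80.3131] [ 1.1204 -0.4111 -0.4487]
scene 0.6 0.07813215653303485 (array([531. ,  94.3]), 192.0, 33.2, 4.6)
scene [(-228, np.float64(240.0), np.float64(-0.9)), (-220, np.float64(241.0), np.float64(0.1)), (-212, np.float64(232.0), np.float64(-0.2)), (-204, np.float64(228.0), np.float64(-1.9)), (-196, np.float64(233.0), np.float64(-2.7)), (-188, np.float64(245.0), np.float64(-3.6)), (-180, np.float64(244.0), np.float64(-1.8)), (-172, np.float64(241.0), np.float64(-2.7)), (-164, np.float64(236.0), np.float64(-2.6)), (-156, np.float64(229.0), np.float64(-3.1)), (-148, np.float64(222.0), np.float64(-3.5)), (-140, np.float64(218.0), np.float64(-2.7)), (-132, np.float64(214.0), np.float64(-1.8)), (-124, np.float64(205.0), np.float64(-1.9)), (-116, np.float64(200.0), np.float64(-2.7)), (-108, np.float64(195.0), np.float64(-2.2)), (-100, np.float64(188.0), np.float64(-3.0)), (-92, np.float64(177.0), np.float64(-2.6)), (-84, np.float64(169.0), np.float64(-2.8)), (-76, np.float64(163.0), np.float64(-4.2)), (-68, np.float64(154.0), np.float64(-5.6
[... 1167 characters left out ...]
at64(3.4)), (-116, np.float64(195.0), np.float64(4.2)), (-108, np.float64(184.0), np.float64(3.6)), (-100, np.float64(179.0), np.float64(5.2)), (-92, np.float64(170.0), np.float64(2.0)), (-84, np.float64(158.0), np.float64(-1.0)), (-76, np.float64(152.0), np.float64(3.0)), (-68, np.float64(139.0), np.float64(1.7)), (-60, np.float64(130.0), np.float64(5.4)), (-52, np.float64(109.0), np.float64(9.9)), (-44, np.float64(118.0), np.float64(9.4)), (-36, np.float64(120.0), np.float64(6.9)), (-28, np.float64(123.0), np.float64(2.6)), (-20, np.float64(124.0), np.float64(2.4)), (-12, np.float64(122.0), np.float64(3.0)), (-4, np.float64(122.0), np.float64(5.7)), (4, np.float64(106.0), np.float64(3.8))]
```

View pics/plc.png

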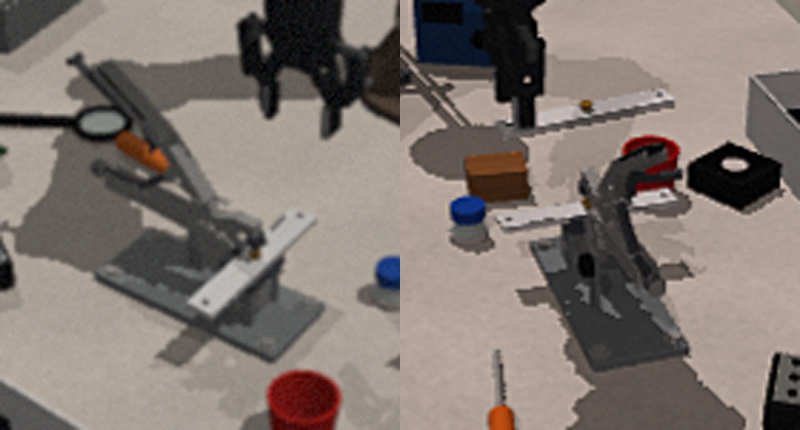

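Request:
{"op": "servo_tool", "data": {"motion": [[[0,0,40],[0,0,0],1],[[0,0,80],[0,0,0],1],[[15,-30,95],[0,0,0],1],[[33,-60,95],[0,0,0],1],[[50,-90,95],[0,0,0],1],[[70,-120,95],[0,0,0],1],[[92,-152,95],[0,0,0],1],[[92,-152,75],[0,0,0],1],[[92,-152,62],[0,0,0],1],[[92,-152,62],[0,0,0],1]], "newtons": 30}}

```text
clock: 11.43
tcp_pos: [0.5434, -0.0664, 0.2431]
tool_rot: [0.156, -3.129, 0.0]
ft_force: [0.5, 0.1, -0.7]
grip_width: 0.001
```

Request:
{"op": "servo_tool", "data": {"motion": [[[0,0,-4],[0,0,0],1],[[0,0,-8],[0,0,0],1],[[0,0,-12],[0,0,0],1]]}}

```text
clock: 11.68
tcp_pos: [0.5432, -0.0661, 0.2308]
tool_rot: [0.157, -3.129, 0.0]
ft_force: [-1.0, -0.1, 6.6]
grip_width: 0.002
```

Request:
{"op": "servo_tool", "data": {"motion": [[[0,0,-6],[0,0,0],1],[[0,0,-12],[0,0,0],1],[[0,0,-18],[0,0,0],1],[[0,0,-24],[0,0,0],1]]}}

```text
clock: 12.02
tcp_pos: [0.5452, -0.0666, 0.2088]
tool_rot: [0.158, -3.134, 0.002]
ft_force: [-0.6, -2.7, 11.8]
grip_width: -0.005
```

Request:
{"op": "servo_tool", "data": {"motion": [[[0,0,-6],[0,0,0],1],[[0,0,-12],[0,0,0],1],[[0,0,-16],[0,0,0],1]]}}

```text
clock: 12.27
tcp_pos: [0.5474, -0.0677, 0.1955]
tool_rot: [-0.157, 3.135, -0.005]
ft_force: [-0.2, -4.1, 19.9]
grip_width: 0.003
```

Request:
{"op": "servo_tool", "data": {"motion": [[[0,0,-4],[0,0,0],1],[[0,0,-8],[0,0,0],1]]}}

```text
clock: 12.43
tcp_pos: [0.5484, -0.069, 0.1897]
tool_rot: [-0.155, 3.132, -0.007]
ft_force: [-2.1, -1.2, 14.4]
grip_width: 0.001
```

Request:
{"op": "servo_tool", "data": {"motion": [[[-2,1,-4],[0,0,0],1],[[-3,2,-8],[0,0,0],1]]}}

```text
clock: 12.6
tcp_pos: [0.5481, -0.0686, 0.1847]
tool_rot: [-0.154, 3.124, -0.01]
ft_force: [1.4, -6.8, 19.7]
grip_width: 0.001
```

Request:
{"op": "servo_tool", "data": {"motion": [[[-1,0,-4],[0,0,0],1],[[-2,0,-8],[0,0,0],1]]}}

```text
clock: 12.77
tcp_pos: [0.5483, -0.0696, 0.1795]
tool_rot: [-0.153, 3.118, -0.013]
ft_force: [-0.5, -6.7, 19.7]
grip_width: -0.001
```

Request:
{"op": "servo_tool", "data": {"motion": [[[-2,1,-4],[0,0,0],1],[[-3,1,-7],[0,0,0],1]]}}

```text
clock: 12.93
tcp_pos: [0.5482, -0.0708, 0.1757]
tool_rot: [-0.151, 3.11, -0.018]
ft_force: [1.2, -9.7, 19.2]
grip_width: -0.004
```

Request:
{"op": "servo_tool", "data": {"motion": [[[-2,1,-4],[0,0,0],1],[[-2,1,-6],[0,0,0],1]]}}

```text
clock: 13.1
tcp_pos: [0.5485, -0.072, 0.1726]
tool_rot: [-0.149, 3.104, -0.022]
ft_force: [-1.2, -8.1, 16.9]
grip_width: 0.002
```

Request:
{"op": "servo_tool", "data": {"motion": [[[-2,1,-3],[0,0,0],1],[[-2,1,-5],[0,0,0],1]]}}

```text
clock: 13.27
tcp_pos: [0.5486, -0.0729, 0.1703]
tool_rot: [-0.147, 3.097, -0.026]
ft_force: [-1.2, -8.0, 15.3]
grip_width: -0.0
```

Request:
{"op": "servo_tool", "data": {"motion": [[[-2,2,-3],[0.008,0.02,0],1],[[-3,3,-5],[0.017,0.04,0],1],[[-3,3,-7],[0.017,0.04,0],1]]}}

```text
clock: 13.52
tcp_pos: [0.5481, -0.072, 0.1657]
tool_rot: [-0.147, 3.132, -0.0]
ft_force: [0.7, -7.4, 10.7]
grip_width: -0.002
```

```bash
python3 e.py push
```

```text
13.5167 [548.1071 -72.0009 165.6511] stand: [-165.7321   -3.3461] [ 0.6988 -7.4217 10.6804]
scene 0.92 0.0779729357156399 (array([532.3,  93.5]), 192.0, 35.4, 4.1)
scene [(-252, np.float64(146.0), np.float64(-1.1)), (-244, np.float64(146.0), np.float64(-1.8)), (-236, np.float64(143.0), np.float64(-0.1)), (-228, np.float64(260.0), np.float64(-4.2)), (-220, np.float64(581.0), np.float64(-5.3)), (-212, np.float64(590.0), np.float64(-4.3)), (-204, np.float64(595.0), np.float64(-3.2)), (-196, np.float64(595.0), np.float64(-1.6)), (-188, np.float64(595.0), np.float64(-3.3)), (-180, np.float64(599.0), np.float64(-3.8)), (-172, np.float64(597.0), np.float64(-5.1)), (-164, np.float64(600.0), np.float64(-3.4)), (-156, np.float64(604.0), np.float64(-2.6)), (-148, np.float64(599.0), np.float64(-3.5)), (-140, np.float64(599.0), np.float64(-4.5)), (-132, np.float64(602.0), np.float64(-2.0)), (-124, np.float64(603.0), np.float64(-2.8)), (-116, np.float64(604.0), np.float64(0.0)), (-108, np.float64(548.0), np.float64(-1.5)), (-100, np.float64(157.0), np.float64(-3.2)), (-92, np.float64(153.0), np.fl
[... 1441 characters left out ...]
oat64(4.0)), (-116, np.float64(257.0), np.float64(5.6)), (-108, np.float64(253.0), np.float64(5.5)), (-100, np.float64(153.0), np.float64(4.9)), (-92, np.float64(150.0), np.float64(6.7)), (-84, np.float64(147.0), np.float64(3.6)), (-76, np.float64(143.0), np.float64(5.1)), (-68, np.float64(141.0), np.float64(4.5)), (-60, np.float64(138.0), np.float64(7.0)), (-52, np.float64(136.0), np.float64(8.3)), (-44, np.float64(110.0), np.float64(10.4)), (-36, np.float64(108.0), np.float64(8.2)), (-28, np.float64(112.0), np.float64(6.8)), (-20, np.float64(115.0), np.float64(4.4)), (-12, np.float64(110.0), np.float64(6.3)), (-4, np.float64(108.0), np.float64(5.0)), (4, np.float64(77.0), np.float64(8.7))]
```

View pics/push.png

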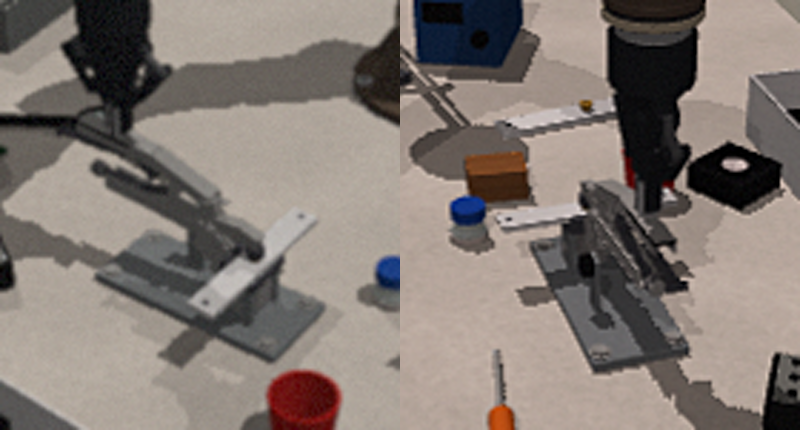

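Handle nearly down, the jaw pad on the stud, force falling: near centre.

Request:
{"op": "servo_tool", "data": {"motion": [[[-1,1,-3],[0,0,0],1],[[-1,2,-5],[0,0,0],1]]}}

```text
clock: 13.88
tcp_pos: [0.5482, -0.0713, 0.1619]
tool_rot: [-0.145, 3.127, -0.004]
ft_force: [-0.3, -4.5, 6.2]
grip_width: 0.002
```

Request:
{"op": "servo_tool", "data": {"motion": [[[-1,1,-3],[0,0,0],1],[[-1,2,-5],[0,0,0],1]]}}

```text
clock: 14.05
tcp_pos: [0.5479, -0.07, 0.1578]
tool_rot: [-0.144, 3.125, -0.005]
ft_force: [-0.0, -0.4, 0.8]
grip_width: 0.002
```

Slack reached. Going on gently to the stop.

Request:
{"op": "servo_tool", "data": {"motion": [[[-1,0,-2],[0,0,0],1],[[-1,0,-3],[0,0,0],1]]}}

```text
clock: 14.22
tcp_pos: [0.5466, -0.0695, 0.1545]
tool_rot: [-0.145, 3.125, -0.004]
ft_force: [-1.7, -0.4, -0.7]
grip_width: 0.001
```

Request:
{"op": "servo_tool", "data": {"motion": [[[-1,0,-2],[0,0,0],1],[[-1,0,-2],[0,0,0],1]]}}

```text
clock: 14.38
tcp_pos: [0.5461, -0.0692, 0.1528]
tool_rot: [-0.146, 3.124, -0.004]
ft_force: [-0.5, -0.2, 5.1]
grip_width: -0.001
```

Request:
{"op": "servo_tool", "data": {"motion": [[[0,0,-1],[0,0,0],1],[[0,0,-1],[0,0,0],1]]}}

```text
clock: 14.55
tcp_pos: [0.5462, -0.0692, 0.1525]
tool_rot: [-0.146, 3.123, -0.004]
ft_force: [-2.8, -0.4, 10.6]
grip_width: 0.003
```

Hard stop at about 10 N: locked. Hand off.

Request:
{"op": "servo_tool", "data": {"motion": [[[0,0,10],[0,0,0],1],[[0,0,40],[0,0,0],1],[[0,0,80],[0,0,0],1],[[0,-40,110],[0,0,0],1],[[0,-80,120],[0,0,0],1],[[0,-120,120],[0,0,0],1],[[0,-160,120],[0,0,0],1],[[0,-180,120],[0,0,0],1],[[0,-180,120],[0,0,0],1]]}}

```text
clock: 15.3
tcp_pos: [0.5444, -0.2563, 0.2729]
tool_rot: [-0.133, 3.125, -0.01]
ft_force: [-0.3, -0.4, 0.2]
grip_width: -0.001
```

```bash
python3 e.py lock; cat > f.py <<'E'
from h import *
np.set_printoptions(precision=4,suppress=True)
for n in("wrist","scene","side"):
    p=snapshot(n); print(n,[(r["confidence"],r["uv"],world(p,r["uv"])[0]) for r in mark_of(p,"tail")])
    if n=="wrist":
        save("lw",p["frame"]); C=cloud(p).reshape(-1,3); C=C[~np.isnan(C[:,0])]
        o=np.array([.5322,.093]); th=np.radians(94.35); ex=np.array([np.cos(th),np.sin(th)]); ey=np.array([-ex[1],ex[0]])
        S=np.c_[(C[:,:2]-o)@ex,(C[:,:2]-o)@ey,C[:,2]]*1000; S=S[(abs(S[:,1])<20)&(S[:,2]>80)&(S[:,2]<170)]
        for a in range(-276,-90,6):
            s=S[(S[:,0]>=a)&(S[:,0]<a+6)]
            if len(s)>2: print(a,len(s),s[:,2].max().round(1),np.median(s[:,2]).round(1),s[:,1].min().round(1),s[:,1].max().round(1))
E
python3 f.py
```

```text
15.3 [ 544.3684 -256.2516  272.9277] stand: [-349.1684   14.357 ] [-0.2657 -0.4394  0.1602]
scene 0.78 0.07793634138596267 (array([531.7,  95.6]), 192.6, 34.0, 4.3)
scene [(-252, np.float64(124.0), np.float64(-1.5)), (-244, np.float64(123.0), np.float64(0.5)), (-236, np.float64(122.0), np.float64(-0.6)), (-228, np.float64(150.0), np.float64(-1.4)), (-220, np.float64(154.0), np.float64(-1.7)), (-212, np.float64(153.0), np.float64(-3.6)), (-204, np.float64(152.0), np.float64(-3.3)), (-196, np.float64(154.0), np.float64(-2.8)), (-188, np.float64(154.0), np.float64(-3.2)), (-180, np.float64(154.0), np.float64(-2.3)), (-172, np.float64(153.0), np.float64(-3.1)), (-164, np.float64(155.0), np.float64(-3.0)), (-156, np.float64(155.0), np.float64(-3.3)), (-148, np.float64(155.0), np.float64(-4.4)), (-140, np.float64(157.0), np.float64(-4.6)), (-132, np.float64(156.0), np.float64(-3.1)), (-124, np.float64(156.0), np.float64(-4.1)), (-116, np.float64(156.0), np.float64(-3.1)), (-108, np.float64(153.0), np.float64(-4.0)), (-100, np.float64(151.0), np.float64(-2.5)), (-92, np.float64(150.0), np.f
[... 2616 characters left out ...]
0.6 -9.0 11.8
-186 229 153.3 150.3 -9.2 12.1
-180 201 152.7 150.8 -8.8 12.0
-174 200 153.1 151.2 -8.9 11.6
-168 205 153.7 151.5 -9.3 12.0
-162 206 153.9 151.3 -10.1 11.9
-156 211 153.8 151.8 -9.1 12.4
-150 206 154.4 152.0 -8.9 12.4
-144 188 154.5 152.5 -8.7 11.6
-138 185 154.7 152.9 -9.4 11.6
-132 200 155.0 152.9 -9.3 11.7
-126 184 155.3 152.3 -9.7 11.7
-120 168 153.6 151.1 -10.0 11.6
-114 154 152.0 149.4 -9.6 11.6
-108 167 151.0 148.4 -9.7 11.8
-102 207 149.5 134.5 -9.2 11.7
-96 185 147.9 138.6 -9.4 11.7
scene [(0.61, [263.7, 211.4], array([ 0.4559, -0.2677,  0.0001])), (0.28, [330.7, 241.5], array([1.3296, 0.7136, 0.8712]))]
side [(0.84, [363.7, 239.2], array([ 0.5991, -0.0355, -0.002 ]))]
```

```bash
python3 -c "
import cv2,numpy as np
a=cv2.imread('pics/lw.png');b=cv2.imread('pics/lock.png')
b=cv2.resize(b,(540,290));a=cv2.resize(a,(480,300));cv2.imwrite('pics/lk.png',np.vstack([b,np.pad(a,((0,0),(0,60),(0,0)))]))"
```

```text
(no output)
```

View pics/lk.png

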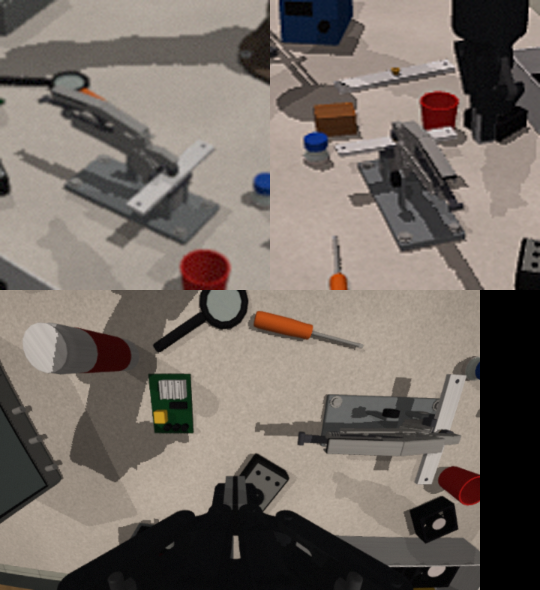

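```bash
python3 -c "
from h import *
from scipy.spatial.transform import Rotation as R
s=arm.sense();print(s['qpos']);A=R.from_rotvec(s['tool_rot']);print(A.as_matrix())
for s0 in(1,-1):
  y=np.array([np.cos(np.radians(4.35)),np.sin(np.radians(4.35)),0])*s0;z=np.array([0,0,-1.]);B=R.from_matrix(np.c_[np.cross(y,z),y,z]);print((B*A.inv()).as_rotvec())
"
```

```text
[ 0.15036077  0.35620107  0.26300478  1.60536589 -0.10284552  1.17855258
  2.1010044 ]
[[-0.99541774 -0.09442673  0.01507031]
 [-0.09446334  0.99552683 -0.00173498]
 [-0.01483907 -0.00315062 -0.99988493]]
[ 0.0133307   0.01037687 -1.58943267]
[-0.01032407  0.01326287  1.5520943 ]
```

Request:
{"op": "servo_tool", "data": {"motion": [[[0,10,0],[0,0,-0.12],0.4],[[0,20,0],[0,0,-0.24],0.4],[[1,30,0],[0,0,-0.36],0.4],[[2,40,0],[0,0,-0.48],0.4],[[3,50,0],[0,0,-0.6],0.4],[[4,60,0],[0,0,-0.72],0.4],[[5,70,0],[0,0,-0.84],0.4],[[6,80,0],[0,0,-0.96],0.4],[[6,90,0],[0,0,-1.08],0.4],[[6,97,0],[0,0,-1.2],0.4]], "newtons": 20}}

```text
clock: 16.63
tcp_pos: [0.5526, -0.1498, 0.2726]
tool_rot: [1.65, 2.661, -0.016]
ft_force: [-0.1, -0.2, -0.2]
grip_width: 0.601
```

Request:
{"op": "servo_tool", "data": {"motion": [[[0,0,0],[0.003,0.003,-0.12],0.4],[[0,0,0],[0.006,0.006,-0.24],0.4],[[0,0,0],[0.013,0.01,-0.36],0.4],[[0,0,0],[0.013,0.01,-0.39],0.4],[[0,0,0],[0.013,0.01,-0.39],0.4]]}}

```text
clock: 17.05
tcp_pos: [0.5527, -0.1494, 0.2726]
tool_rot: [-2.138, -2.293, 0.01]
ft_force: [0.6, -0.7, 0.5]
grip_width: 0.602
```

```bash
python3 -c "
from h import *
from scipy.spatial.transform import Rotation as R
s=arm.sense();print(s['qpos'],s['tcp_pos']);A=R.from_rotvec(s['tool_rot'])
y=np.array([np.cos(np.radians(4.35)),np.sin(np.radians(4.35)),0]);z=np.array([0,0,-1.]);B=R.from_matrix(np.c_[np.cross(y,z),y,z]);print((B*A.inv()).as_rotvec())
"
```

```text
[-0.24117756  0.34470252  0.56299759  1.67001632 -0.19239324  1.19217988
  0.43839454] [ 0.55268114 -0.14939811  0.27259309]
[ 7.72422230e-05 -9.21069790e-03  5.83372953e-03]
```

Request:
{"op": "servo_tool", "data": {"motion": [[[-2,-5,-30],[0,-0.009,0.006],0.4],[[-3,-8,-65],[0,-0.009,0.006],0.4],[[-3,-8,-100],[0,-0.009,0.006],0.4],[[-3,-8,-130],[0,-0.009,0.006],0.4],[[-3,-8,-155],[0,-0.009,0.006],0.4],[[-3,-8,-170],[0,-0.009,0.006],0.4],[[-3,-8,-171],[0,-0.009,0.006],0.4]]}}

```text
clock: 17.63
tcp_pos: [0.5477, -0.1565, 0.0986]
tool_rot: [-2.13, -2.303, 0.005]
ft_force: [-0.7, 0.8, 0.2]
grip_width: 0.599
```

```bash
python3 - <<'E'
from h import *
s=arm.sense();print(s['tcp_pos'],s['ft_force'])
L=[]
for n in("scene","side"):
    p=snapshot(n);u,v=proj(p,[.55,-.157,.12])[0].astype(int);L.append(cv2.resize(p["frame"][v-40:v+40,u-40:u+40],(400,400),interpolation=cv2.INTER_CUBIC))
save("tail",np.hstack(L))
E
```

```text
[ 0.54770198 -0.15645228  0.09858903] [-0.6697935   0.7569207   0.19726033]
```

View pics/tail.png

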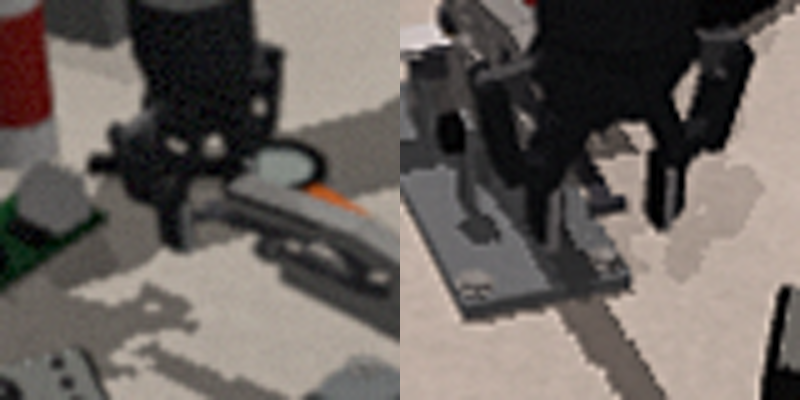

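The tail (605,200 in the right half) is between the fingers. Pinching lightly, then lifting.

Request:
{"op": "servo_tool", "data": {"motion": [[[2,0,0],[0,0,0],0.7],[[2,0,0],[0,0,0],1],[[2,0,0],[0,0,0],1],[[2,0,0],[0,0,0],1],[[2,0,0],[0,0,0],1]], "newtons": 20}}

```text
clock: 18.15
tcp_pos: [0.5516, -0.1575, 0.1023]
tool_rot: [-2.134, -2.305, 0.0]
ft_force: [-1.9, -0.1, 3.0]
grip_width: 0.201
```

Request:
{"op": "servo_tool", "data": {"motion": [[[0,0,5],[0,0,0],1],[[0,0,10],[0,0,0],1],[[0,0,15],[0,0,0],1],[[0,1,20],[0,0,0],1]]}}

```text
clock: 18.48
tcp_pos: [0.5516, -0.1579, 0.123]
tool_rot: [2.134, 2.303, -0.002]
ft_force: [-1.8, -7.1, -1.4]
grip_width: 0.199
```

Request:
{"op": "servo_tool", "data": {"motion": [[[0,0,6],[0,0,0],1],[[0,1,12],[0,0,0],1],[[0,1,18],[0,0,0],1],[[0,2,24],[0,0,0],1]]}}

```text
clock: 18.82
tcp_pos: [0.5517, -0.1543, 0.1483]
tool_rot: [-2.134, -2.306, -0.001]
ft_force: [-4.7, 2.7, 8.5]
grip_width: 0.201
```

```bash
python3 e.py | cut -c1-900
```

```text
18.8167 [ 551.6622 -154.3485  148.3224] stand: [-248.1121   -0.6451] [-4.6873  2.6879  8.5038]
scene 0.68 0.07805837120455894 (array([530.9,  95.2]), 192.3, 33.8, 4.0)
scene [(-268, np.float64(561.0), np.float64(-1.4)), (-260, np.float64(578.0), np.float64(1.3)), (-252, np.float64(581.0), np.float64(7.2)), (-244, np.float64(585.0), np.float64(2.6)), (-236, np.float64(586.0), np.float64(3.6)), (-228, np.float64(590.0), np.float64(0.6)), (-220, np.float64(590.0), np.float64(-2.6)), (-212, np.float64(587.0), np.float64(-1.4)), (-204, np.float64(588.0), np.float64(-6.3)), (-196, np.float64(589.0), np.float64(-1.6)), (-188, np.float64(585.0), np.float64(5.0)), (-180, np.float64(551.0), np.float64(-2.5)), (-172, np.float64(184.0), np.float64(-3.5)), (-164, np.float64(183.0), np.float64(-2.5)), (-156, np.float64(180.0), np.float64(-3.2)), (-148, np.float64(179.0), np.float64(-3.5)), (-140, np.float64(177.0), np.float64(-3.4)), (-132, np.float64(177.0), np.float64(-3.3)), (-124, np.float64(174.0), np.float64(-2.3)), (-116, np.float64(171.0), np.float64(-2.0)),
side 0.66 0.07628741521109583 (
[... 240 characters left out ...]
64(586.0), np.float64(-1.1)), (-228, np.float64(580.0), np.float64(-10.4)), (-220, np.float64(585.0), np.float64(-6.9)), (-212, np.float64(588.0), np.float64(-0.3)), (-204, np.float64(588.0), np.float64(3.7)), (-196, np.float64(588.0), np.float64(6.0)), (-188, np.float64(185.0), np.float64(5.9)), (-180, np.float64(182.0), np.float64(5.5)), (-172, np.float64(181.0), np.float64(3.3)), (-164, np.float64(179.0), np.float64(1.1)), (-156, np.float64(178.0), np.float64(0.5)), (-148, np.float64(176.0), np.float64(1.4)), (-140, np.float64(173.0), np.float64(1.8)), (-132, np.float64(119.0), np.float64(2.8)), (-124, np.float64(124.0), np.float64(3.8)), (-116, np.float64(127.0), np.float64(4.4)), (-108,
```

The lock is free, and the handle is rising. Following it up, then letting go.

Request:
{"op": "servo_tool", "data": {"motion": [[[0,2,12],[0,0,0],1],[[0,5,24],[0,0,0],1],[[-1,9,36],[0,0,0],1],[[-1,13,48],[0,0,0],1],[[-1,17,60],[0,0,0],1],[[-1,20,68],[0,0,0],1],[[-1,20,68],[0,0,0],1]]}}

```text
clock: 19.6
tcp_pos: [0.5503, -0.1325, 0.2178]
tool_rot: [-2.131, -2.307, -0.002]
ft_force: [-5.8, -1.6, -1.9]
grip_width: 0.2
```

Request:
{"op": "servo_tool", "data": {"motion": [[[0,0,0],[0,0,0],0.6],[[0,0,0],[0,0,0],0.2],[[0,0,0],[0,0,0],0.1],[[0,0,0],[0,0,0],0.1],[[0,0,20],[0,0,0],0.1],[[0,0,55],[0,0,0],0.1],[[0,0,90],[0,0,0],0.1],[[0,-40,110],[0,0,0],0.1],[[0,-80,110],[0,0,0],0.1],[[0,-110,110],[0,0,0],0.1]]}}

```text
clock: 20.43
tcp_pos: [0.5508, -0.2454, 0.3298]
tool_rot: [2.13, 2.306, 0.004]
ft_force: [-0.3, -0.5, 0.4]
grip_width: 0.898
```

```bash
python3 e.py end | cut -c1-1700; python3 - <<'E'
from h import *
p=snapshot("scene")
for l in("fan","cup","flux","meter","magnifier","board","spray","driver"):
    print(l,[np.round(r["bbox"]) for r in search_frame(p,l)[:1]])
E
```

```text
20.4333 [ 550.7621 -245.4251  329.8162] stand: [-338.8581    7.1606] [-0.3319 -0.5278  0.4367]
scene 0.64 0.07814367230807667 (array([532.9,  94.7]), 189.2, 34.4, 3.9)
scene [(-228, np.float64(239.0), np.float64(-1.6)), (-220, np.float64(239.0), np.float64(-0.4)), (-212, np.float64(231.0), np.float64(0.6)), (-204, np.float64(226.0), np.float64(-2.0)), (-196, np.float64(235.0), np.float64(-2.5)), (-188, np.float64(244.0), np.float64(-3.0)), (-180, np.float64(244.0), np.float64(-2.4)), (-172, np.float64(238.0), np.float64(-2.6)), (-164, np.float64(232.0), np.float64(-1.9)), (-156, np.float64(228.0), np.float64(-3.8)), (-148, np.float64(225.0), np.float64(-3.2)), (-140, np.float64(216.0), np.float64(-2.7)), (-132, np.float64(212.0), np.float64(-3.1)), (-124, np.float64(207.0), np.float64(-1.7)), (-116, np.float64(199.0), np.float64(-2.2)), (-108, np.float64(195.0), np.float64(-2.0)), (-100, np.float64(187.0), np.float64(-3.0)), (-92, np.float64(178.0), np.float64(-2.7)), (-84, np.float64(169.0), np.float64(-2.8)), (-76, np.float64(162.0), np.float64(-5.2)), (-68, np.float64(152.0), np.f
[... 1463 characters left out ...]
t64(130.0), np.float64(5.7)), (-52, np.float64(109.0), np.float64(10.7)), (-44, np.float64(116.0), np.float64(9.6)), (-36, np.float64(121.0), np.float64(7.1)), (-28, np.float64(123.0), np.float64(2.5)), (-20, np.float64(122.0), np.float64(3.1)), (-12, np.float64(122.0), np.float64(4.5)), (-4, np.float64(122.0), np.float64(4.0)), (4, np.float64(80.0), np.float64(7.1)), (12, np.float64(76.0), np.float64(4.4))]
fan [array([301., 312., 338., 340.])]
cup [array([334., 287., 365., 318.])]
flux [array([372., 242., 389., 264.])]
meter []
magnifier [array([242., 189., 287., 204.])]
board [array([211., 194., 244., 223.])]
spray [array([217., 147., 236., 201.])]
driver [array([332., 286., 369., 319.])]
```

View pics/end.png

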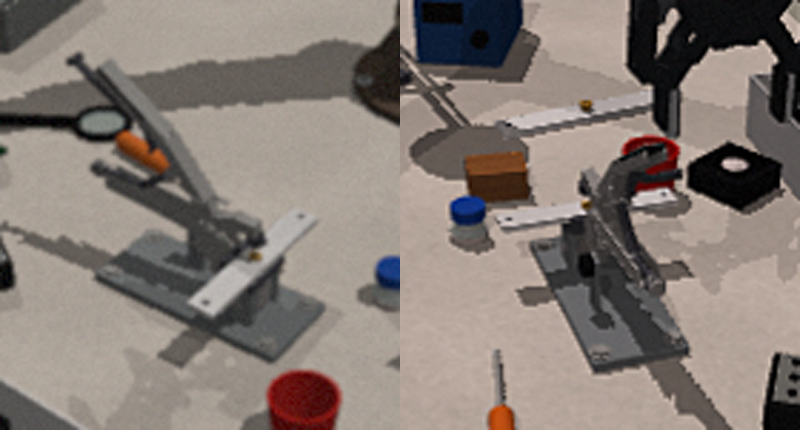

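Jaws are open again, the bar lies loose with its stud visible at (255,257), the handle has returned to its open profile, and the bystanders are where they were. Handing in.

```bash
python3 -c "
from rig import arm
print(arm.close_job(), arm.sense()['clock'])"
```

```text
the job is handed in; nothing more can be done
the job is handed in; nothing more can be done
```

The job is done and handed in, about 20 s into the 72 s allowed.

- **Bar:** I took the small silver bar from the rest and slid it in from the nose until it touched the throat stop at about 6 N. I then let it down onto the lower jaw.
- **Lock:** I pushed the handle down. The force I read reached about 20 N, dropped to nothing past centre, then met the hard stop, where I stopped at about 11 N and lifted off. The handle stayed down on its own.
- **Release:** I pinched the tail at 20 N and lifted it until the lock freed. I followed the handle up nearly to its open position, then let go and moved away.

**Last checks:**
- The handle and upper jaw are back to their open shape.
- The bar is still on the lower jaw, within about 2 mm of where I set it.
- The gripper touches nothing.
- The fan, cup, flux jar, magnifier, board and spray show in the same places as at the start.

**Not fully confirmed:**
- **Stud:** I judged it fully home from the lock and from the upper jaw coming down about 11 mm, as a fully pressed stud would allow. I did not measure the stud itself.
- **Meter and driver:** The network missed the meter in the last look and reported the driver where the cup stands. The parts of both that show in the final side picture looked unmoved.

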